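# Open the hold-down arm of the drilling jig and load the block

## Task

Swing the jig's counterweighted hold-down arm up past its balance point and lay it gently back on its rubber rest, neither letting it drop nor pressing it hard, and let go so that it stays open by itself. Then push the wooden block that lies in the jig's channel, without ramming it, all the way home against the end stop, and leave the tools and other things round the jig alone.

Things in the scene. Friction and masses are not known exactly. Their poses are not given: they have to be found in the camera images.
- jig: Drilling jig: aluminium base plate 270 x 225 x 12 mm bolted to the bench. Origin on the bench, on the middle line of the block channel, below the arm. x runs along the channel toward the end stop, z up. The plate spans x -175 to 95, y -60 to 165 mm; its top is at z = 12 mm. Two dark rails, inner faces at y = +-27.5 mm, x -125 to 30 mm, top at z = 28 mm.
- stop_face (a point): Middle of the end stop's face toward the block, at x 30, y 0, z 25 mm in the jig's frame (its axes are the jig's): a dark steel bar 79 mm wide across the channel's end, top at z = 38 mm. The block is home when its far end touches this face.
- pivot (a point): The arm's pivot, at x 0, y 70, z 110 mm in the jig's frame (its axes are the jig's); the pivot axis runs along the jig's x. Two dark cheeks hold it, outer faces at x = +-24 mm, up to z = 128 mm.
- hold_arm (a joint): Angle (rad) of the steel hold-down arm: 0 = closed, level, pointing to the jig's -y; grows as its outer end rises and swings over to +y. It tends to fall shut (1 to 3 N at the handle) up to a balance point, at 0.45 to 0.9, different each time; then it falls open until the counterweight meets the rest, where it must move slower than 0.5 rad/s. Closed, its presser rod blocks the channel at x = 0.
- rest (a point): Mean place of the top of the rest: a sprung rubber buffer 30 mm across on a set screw, at x 0, y 137, z 51 mm in the jig's frame. The screw is set up to 14 mm higher or lower, not measured: the arm meets it anywhere from about 1.0 to 1.42 rad, to be felt. It resists with about 1.1 N more per mm at the handle, and may be loaded with 20 N: more than 4 N push at the handle is too much.
- handle_mid (a point): Middle of the arm's handle, a round steel bar 14 mm thick, parallel to the jig's x, at the arm's outer end; it runs from 8 to 76 mm to +x of the arm's middle plane (cap 20 mm across at its end). This point is 45 mm from that plane and 180 mm from the pivot axis: in the jig's frame y = 70 - 180 cos(angle), z = 110 + 180 sin(angle) mm.
- block_mid (a point): Centre of the dark wooden block, 115 (x, its length) x 50 x 45 mm, lying loose on the jig's plate between the rails, x as the jig's x, its far end short of the presser. Home, it is at x = -27.5 mm in the jig's frame. Other wooden blocks lie elsewhere and are not part of the job.

How it is judged:
On the way, in this order (a step that is already met when the one before it is completed fails the run):
1. the arm rests open on its buffer, let go (value of joint hold_arm above 0.93 rad and velocity of joint hold_arm between -0.1 and 0.1 rad/s and contact force between the fingers and hold_arm below 0.3 N), for 0.3 s.
2. the block is home against the end stop (x of block_mid in the frame of jig above -0.03 m), for 0.2 s.
At the end, for the whole second after the job is handed in: The arm stands open by itself beyond 0.93 rad, at rest; the block lies flat in the channel, its far end within 2.5 mm of the end stop, at rest (value of joint hold_arm above 0.93 rad and velocity of joint hold_arm between -0.1 and 0.1 rad/s and x of block_mid in the frame of jig above -0.03 m and angle between block_mid's own z axis and vertical below 0.05 rad and z of block_mid in the frame of jig below 0.038 m and linear speed of work_block below 0.01 m/s); the robot touches nothing.
It fails at once if the arm drops onto its rest (faster than 0.5 rad/s beyond 0.93 rad) or is thrown or falls (faster than 2 rad/s anywhere) ((value of joint hold_arm above 0.93 rad and velocity of joint hold_arm above 0.5 rad/s) or velocity of joint hold_arm above 2 rad/s or velocity of joint hold_arm below -2 rad/s).
It fails at once if the rest buffer is pressed with more than 20 N (contact force between counterweight and rest_buffer above 20 N).
It fails at once if the block is rammed against the end stop with more than 35 N (contact force between work_block and jig above 35 N).
It fails at once if a bystander is moved more than 20 mm (distance of any of tape, chuck_key from where it was at the start of the episode above 0.02 m).
It also fails if it takes over 72 s, if anything falls off the work surface, if the arm or the gripper's body presses on something with over 40 N, if the wrist force passes 120 N, or if a joint passes its speed limit or range.

## Robot

A 6-joint arm with a two-finger parallel gripper is mounted at the origin on a cart in front of the work surface, level with it; the furniture and walls round the work are solid. World frame = base frame: x ahead of the robot, y to its left, z up, the work surface at z = 0. Lengths are in m, angles in rad, forces in N, time in s.
With the tool pointing down it reaches from about 0.35 to 0.8 m from the base axis. Payload 7.3 kg.
Tool frame: the origin (TCP) lies between the finger pads; the fingertips stand ahead of it and the grasp point (between the pads) lies 6 mm ahead of it (manip.finger_overhang is the z of the fingertips in the tool frame, in m); z points along the fingers, y is the line along which they close (so a half turn about z gives the same grasp; the last joint's range is limited). The gripper opens to 85 mm and grips with 20 to 120 N. Pads are 22 mm wide; open, the fingers measure 114 mm over their backs; the gripper's body (76 mm by 85 mm) begins 54 mm behind the grasp point. The pads swing forward as they close: fully open they stand 13 mm farther back than shut.
Start: joints at [-1.26, 0.342, 1.524, -0, 1.275, -0.146], TCP at [0.232, -0.471, 0.256] pointing down, gripper open.
Joint ranges: [-2.53, 2.53], [-0.77, 2.02], [0.04, 2.7], [-1, 4.14], [0.28, 2.66], [-3.11, 3.11]. Speed limits (rad/s): [2.57, 2.57, 3.14, 3.14, 3.14, 3.14].

## Interface

Orientations are given as a rotation vector (axis times angle).
In Python, from rig import manip, snapshot, get_calibration, job_done, silhouettes, tip_of gives the robot as it stands.
- The arm moves only by the tool move_arm, never from a script. Its argument "commands" is one flat list of numbers, 7 for each row, row after row: the finger opening in mm, from 0 to 85.4, then the shift along the tool's x, y, z normalised to -1 to 1, where 1 is 0.12 m, then the turn, a rotation vector about the tool's x, y, z normalised to -1 to 1, where 1 is 0.5 rad. In form: [hand, x, y, z, wx, wy, wz, hand, x, y, z, wx, wy, wz, ...]. A call has 1 to 12 rows; each row is the pose to reach, as a shift and turn from the pose commanded when the call began, along the tool's axes at that moment; what a row does not reach only later rows make up. A row lasts 1/8 s, in which the tool goes at most 62.5 mm and 10.7 degrees, less where a joint would pass 70% of its speed; a pose out of reach is approached as far as the arm can. A call with a number of a shift or a turn outside -1 to 1 is refused whole. A call with a gripper value outside its range is refused whole. The fingers move at their own pace and stop on an object; "force" is the grip in N (left out, the last holds). Time passes only in rows, so rows that repeat a pose let the fingers close. It gives the time, the measured TCP pose, the force, the opening and the grip force at its end, in the units of the state.
- manip.sense(): the state, without advancing time (a new reading comes with each control period).
- snapshot(name): name is "side" or "top" or "wrist"; returns the picture (420x560x3 uint8, red, green, blue); there is no depth.
- get_calibration(name): a dict with "fx", "fy", "cx", "cy" (pixels), "extrinsics" (4x4, takes a point from world to camera coordinates). Camera axes: x right, y up, looking along -z (the intrinsics and any distortion apply to the point x, -y, -z); pixel columns grow to the right and rows downward; lengths in m; the calibration is good to about 2 mm. A picture is of the moment at which its call begins: read the wrist's pose just before it. get_calibration takes no time and is no camera call; for the wrist camera it gives the pose at the moment of the call.
- job_done(): hands the job in; it is judged then, once.
Trained networks look in the newest picture that a camera, given by its name, has taken for a name from the list of things; names that differ only in an ending like _2 or _b are one class to them, and where a whole thing is asked for, a point or a joint stands for the part that bears it (a point fixed in the world has none). Each returns a list of dicts, best first, with "score" (0 to 1); they miss things now and then, are a little off and sometimes report something else, mostly with a low value. They report only what shows in the picture. A call takes as long as a camera call.
- silhouettes(query, camera): "pixels" (420x560 bool, what is visible of it) and "rect" ([left, top, right, bottom] in pixels, round what is visible of it).
- tip_of(query, camera): "position" ([column, row] in pixels: a listed point, or the origin of a listed thing).
The state is a dict: "time": time; "joint_pos": joint angles; "joint_vel": joint speeds; "joint_torque": joint torques, N m; "tcp_pos": TCP position; "orientation": TCP orientation; "force": force on the tool from outside, world axes, zero at the start; "wrist_torque": the same for the moment, N m; "grip_width": opening from 0.0 (shut) to 1.0 (fully open); "finger_force": force on a finger pad.
Only numpy, scipy, OpenCV 4.12 (cv2) and the standard library are available. Lean on these libraries where they do the work, as an engineer would, in place of code of your own. Each camera call takes 0.05 s, during which the arm holds its last target. There are 200 camera calls.

## Working session

There is one attempt and no reset: what is moved stays moved. The work goes in short steps, Python scripts to look and compute and a tool call to move; the robot and the scene stay as the last step left them, time stands still between calls to the robot, and variables do not carry over. Pictures are saved under pics/ and viewed, at most 10 in all, crops included, and the job is handed in when it is done.

Besides the shell and the picture viewer there is one more tool, called after "Emit:" as name(argument=value, ...), one argument or row to a line, values as JSON. move_arm: Moves the arm, as the interface text tells. Its arguments: {"type":"object","properties":{"commands":{"type":"array"},"force":{"type":"number"}},"required":["commands"]}

```bash
mkdir -p pics; ls
cat > h.py <<'E'
import numpy as np, cv2
from rig import manip, snapshot, get_calibration, job_done, silhouettes, tip_of
E
python3 - <<'E'
from h import *
ims=[snapshot(n) for n in("side","top")]
for n,im in zip(("side","top"),ims): cv2.imwrite(f"pics/{n}0.png",im[:,:,::-1])
for n in("side","top"):
  print(n,{k:np.round(v,3).tolist() for k,v in get_calibration(n).items()})
  for q in("jig","stop_face","pivot","rest","handle_mid","block_mid"):
    print(q,[(np.round(d["position"],1).tolist(),round(d["score"],2)) for d in tip_of(q,n)[:3]])
print(manip.sense(), manip.finger_overhang)
E
```

```text
pics
side {'fx': 486.824, 'fy': 486.824, 'cx': 287.672, 'cy': 213.278, 'extrinsics': [[-0.888, -0.459, -0.01, 0.604], [0.155, -0.318, 0.935, -0.104], [-0.432, 0.829, 0.354, -0.868], [0.0, 0.0, 0.0, 1.0]]}
jig [([312.1, 263.5], 0.89)]
stop_face [([295.7, 247.4], 0.64)]
pivot [([304.8, 221.4], 0.8), ([367.4, 254.4], 0.69)]
rest [([290.6, 271.5], 0.8)]
handle_mid [([304.3, 189.9], 0.96)]
block_mid [([364.2, 254.5], 0.8)]
top {'fx': 502.82, 'fy': 502.82, 'cx': 278.512, 'cy': 211.573, 'extrinsics': [[0.016, -1.0, -0.015, 0.28], [0.997, 0.015, 0.076, -0.557], [-0.076, -0.016, 0.997, -0.912], [0.0, 0.0, 0.0, 1.0]]}
jig [([312.6, 232.5], 0.6)]
stop_face [([310.0, 218.3], 0.58)]
pivot [([276.0, 243.2], 0.72)]
rest [([240.8, 245.2], 0.98)]
handle_mid [([376.3, 195.0], 0.84)]
block_mid [([323.1, 283.3], 0.89)]
{'time': 0.7, 'joint_pos': array([-1.25997866e+00,  3.41973854e-01,  1.52411126e+00, -1.10290064e-05,
        1.27541363e+00, -1.46024595e-01]), 'joint_vel': array([ 0.00103305, -0.00181962, -0.0012278 , -0.00023973, -0.00071525,
        0.00090305]), 'joint_torque': array([ 4.00214356e-05, -4.33461463e+01, -2.46242380e+01, -3.01114551e-05,
        2.25543645e-04,  2.62785889e-06]), 'tcp_pos': array([ 0.23159362, -0.4711643 ,  0.25633115]), 'orientation': array([ 3.05989703e+00,  7.11365606e-01, -4.37654715e-06]), 'force': array([-0.23198881, -0.12643717,  0.09428   ]), 'wrist_torque': array([ 0.02700014,  0.00277352, -0.0213735 ]), 'finger_force': 0.0, 'grip_width': 1.000248504429606} 0.025
```

View pics/side0.png

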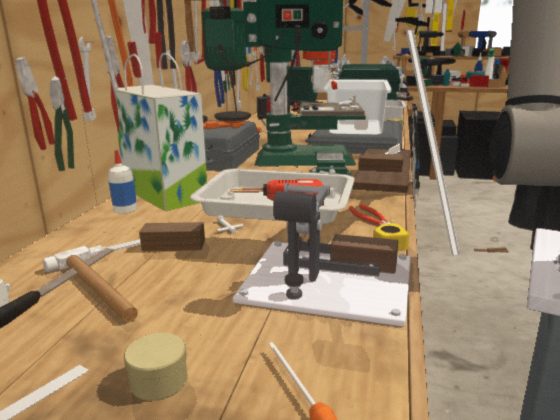

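View pics/top0.png

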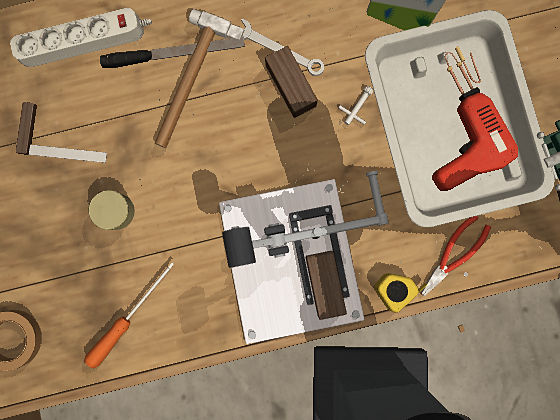

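```bash
cat > fit.py <<'E'
from h import *
from scipy.optimize import least_squares
P={"jig":(0,0,0),"stop_face":(.03,0,.025),"pivot":(0,.07,.11),"rest":(0,.137,.051),"handle_mid":(.045,-.11,.11)}
obs={"side":{"stop_face":(295.7,247.4),"pivot":(304.8,221.4),"rest":(290.6,271.5),"handle_mid":(304.3,189.9),"jig":(312.1,263.5)},
"top":{"stop_face":(310,218.3),"pivot":(276,243.2),"rest":(240.8,245.2),"handle_mid":(376.3,195),"jig":(312.6,232.5)}}
def proj(n,p):
    c=get_calibration(n);q=np.array(c["extrinsics"])@np.append(p,1)
    return np.array([c["cx"]+c["fx"]*q[0]/-q[2],c["cy"]-c["fy"]*q[1]/-q[2]])
def jw(v,p):
    c,s=np.cos(v[2]),np.sin(v[2]);return np.array([v[0]+c*p[0]-s*p[1],v[1]+s*p[0]+c*p[1],p[2]])
def res(v): return np.concatenate([proj(n,jw(v,P[k]))-o for n in obs for k,o in obs[n].items()])
if __name__=="__main__":
    best=min((least_squares(res,[.55,-.05,t],loss="soft_l1",f_scale=2) for t in(-1.5,0,1.5,3)),key=lambda r:r.cost)
    v=best.x;print(v,best.cost);print(res(v).reshape(-1,2).round(1))
    r=lambda b:np.concatenate([proj("side",[b[0],b[1],.0345])-(364.2,254.5),proj("top",[b[0],b[1],.0345])-(323.1,283.3)])
    b=least_squares(r,[.4,-.05]);print("block",b.x,b.fun)
    c,s=np.cos(v[2]),np.sin(v[2]);d=b.x-v[:2];print("in jig",c*d[0]+s*d[1],-s*d[0]+c*d[1])
    for k in P: print(k,jw(v,P[k]).round(4))
E
python3 fit.py
```

```text
[0.51341459 0.2217664  0.18557614] 18.50846942820992
[[ 1.3  2.9]
 [-1.9  1.6]
 [ 1.2  1.6]
 [ 0.2 -1.3]
 [ 0.5  0.8]
 [ 1.3 -1. ]
 [-0.1 -4.5]
 [-1.   0.5]
 [ 0.3 -0.7]
 [ 0.8  1.2]]
block [0.4212511  0.20540702] [-0.58094578 -0.93575398 -0.18644701  0.73940353]
in jig -0.09359957278545436 0.0009268561597150435
jig [0.5134 0.2218 0.    ]
stop_face [0.5429 0.2273 0.025 ]
pivot [0.5005 0.2906 0.11  ]
rest [0.4881 0.3564 0.051 ]
handle_mid [0.5779 0.122  0.11  ]
```

The side view shows the jig with its arm closed, with the pivot at about (305,221) and the block at (364,254). In the top view the handle runs from (384,218) to (374,173), right beside the tray, and the plate corners are near (220,200), (335,180), (366,322) and (247,344). Next I'll check the fit with an overlay and plan the approach.

```bash
cat > plan.py <<'E'
from h import *
from scipy.spatial.transform import Rotation as R
from fit import jw
V=np.array([.5134,.2218,.1856])
Rj=R.from_euler("z",V[2])
def toolR(phi):  # tool x = jig x, z = (0,cos,-sin) in jig
    c,s=np.cos(phi),np.sin(phi)
    return Rj*R.from_matrix(np.array([[1,0,0],[0,-s,-c],[0,c,-s]]).T)
def handle(th,x=.042): return jw(V,(x,.07-.18*np.cos(th),.11+.18*np.sin(th)))
def cmd(p,Rt,base=None):
    s=manip.sense()
    p0,R0=base if base else (s["tcp_pos"],R.from_rotvec(s["orientation"]))
    return np.round(R0.inv().apply(p-p0)/.12,3),np.round((R0.inv()*Rt).as_rotvec()/.5,3)
E
python3 - <<'E'
from plan import *
from fit import *
im=cv2.imread("pics/top0.png");c=lambda p:tuple(int(round(3*a)) for a in (proj("top",p)-(200,160)))
im=cv2.resize(im[160:350,200:420],None,fx=3,fy=3)
for z in (.012,):
  cv2.polylines(im,[np.array([c(jw(V,(x,y,z))) for x,y in((-.175,-.06),(.095,-.06),(.095,.165),(-.175,.165))])],True,(0,255,0),1)
cv2.polylines(im,[np.array([c(jw(V,(x,y,.028))) for x,y in((-.125,-.0275),(.03,-.0275),(.03,.0275),(-.125,.0275))])],True,(0,0,255),1)
cv2.line(im,c(jw(V,(.008,-.11,.11))),c(jw(V,(.076,-.11,.11))),(255,0,255),1)
cv2.polylines(im,[np.array([c(jw(V,(-.0936+x,y,.057))) for x,y in((-.0575,-.025),(.0575,-.025),(.0575,.025),(-.0575,.025))])],True,(255,255,0),1)
cv2.imwrite("pics/ov.png",im)
Rt=toolR(.8);z=Rt.as_matrix()[:,2]
print(handle(0),"grasp tcp",handle(0)-.006*z,"pre",handle(0)-.09*z, "z",z)
print(cmd(handle(0)-.09*z,Rt))
print("tape,key")
for q in("tape","chuck_key"): print(q,[(np.round(d["rect"]).tolist(),round(d["score"],2)) for d in silhouettes(q,"top")[:2]])
E
```

```text
[0.57497767 0.1214397  0.11      ] grasp tcp [0.57574907 0.11733125 0.11430414] pre [0.58654876 0.05981298 0.17456205] z [-0.12856765  0.68474126 -0.71735609]
(array([ 4.607, -2.666,  0.681]), array([1.532, 0.209, 0.515]))
tape,keyTraceback (most recent call last):
  File "<stdin>", line 15, in <module>
ValueError: it knows: block_mid, handle_mid, hold_arm, jig, pivot, rest, stop_face
```

View pics/ov.png

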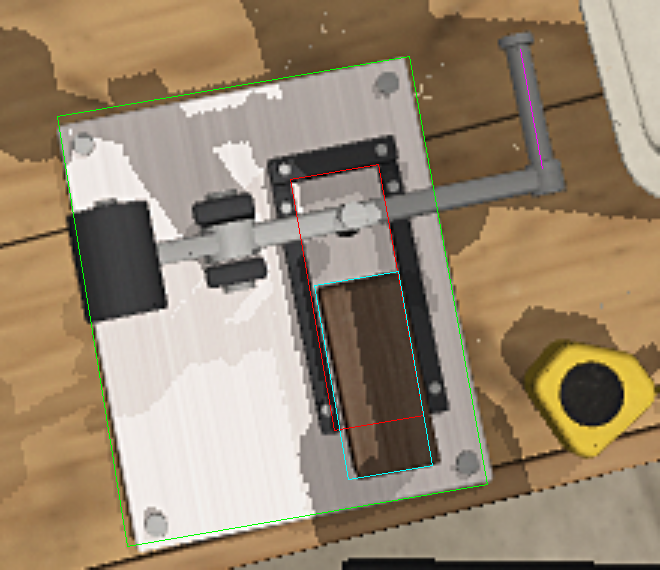

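The overlay agrees with the picture to about 2–3 mm: the plate corners, stop at crop (335,170), handle at (530,110) and block at (385,380) all line up. Now moving in.

Emit:
move_arm(
  commands=[30,0.95,-0.55,0,0,0,0,30,0.95,-0.55,0,0,0,0,30,0.95,-0.55,0,0,0,0],
)

```text
time: 1.08
tcp_pos: [0.3063, -0.3588, 0.2566]
orientation: [-3.058, -0.717, -0.001]
force: [-0.3, -1.1, 0.6]
grip_width: 0.379
finger_force: 0.0
```

Emit:
move_arm(
  commands=[30,0.95,-0.55,0,0,0,0,30,0.95,-0.55,0,0,0,0,30,0.95,-0.55,0,0,0,0],
)

```text
time: 1.45
tcp_pos: [0.3794, -0.2499, 0.2565]
orientation: [3.058, 0.718, 0.001]
force: [-0.2, -0.2, -0.6]
grip_width: 0.35
finger_force: 0.0
```

Emit:
move_arm(
  commands=[30,0.95,-0.55,0,0,0,0,30,0.95,-0.55,0,0,0,0,30,0.95,-0.55,0,0,0,0],
)

```text
time: 1.82
tcp_pos: [0.4526, -0.141, 0.2563]
orientation: [3.058, 0.717, 0.001]
force: [-0.4, -0.9, -0.3]
grip_width: 0.35
finger_force: 0.0
```

Run:
```python
from plan import *
s=manip.sense();print(s["time"],s["tcp_pos"],s["joint_pos"].round(2),s["force"].round(2))
Rt=toolR(.8);z=Rt.as_matrix()[:,2]
print(cmd(handle(0)-.09*z,Rt))
```

```text
1.825 [ 0.45259683 -0.14099648  0.25628976] [-0.46  0.25  1.66  0.    1.24  0.65] [-0.37 -0.95 -0.26]
(array([ 1.743, -1.003,  0.681]), array([1.532, 0.211, 0.523]))
```

Emit:
move_arm(
  commands=[30,0.87,-0.5,0,0.77,0.1,0.26,30,0.87,-0.5,0,0.77,0.1,0.26,30,0.87,-0.5,0,0.77,0.1,0.26,30,0.87,-0.5,0,0.77,0.1,0.26],
)

```text
time: 2.33
tcp_pos: [0.518, -0.0449, 0.2556]
orientation: [-2.72, -0.443, 0.055]
force: [-1.1, 0.1, 1.0]
grip_width: 0.35
finger_force: 0.0
```

Run:
```python
from plan import *
s=manip.sense();print(s["time"],s["tcp_pos"],s["joint_pos"].round(2),s["force"].round(2))
Rt=toolR(.8);z=Rt.as_matrix()[:,2]
print(cmd(handle(0)-.09*z,Rt))
```

```text
2.325 [ 0.51804102 -0.04487729  0.25555738] [-0.4   0.44  1.44  0.3   1.51  0.79] [-1.07  0.07  0.98]
(array([ 0.8  , -0.341,  0.887]), array([0.765, 0.108, 0.249]))
```

Emit:
move_arm(
  commands=[30,0.8,-0.34,0.6,0.77,0.11,0.25,30,0.8,-0.34,0.89,0.77,0.11,0.25,30,0.8,-0.34,0.89,0.77,0.11,0.25,30,0.8,-0.34,0.89,0.77,0.11,0.25],
)

```text
time: 2.82
tcp_pos: [0.5859, 0.0616, 0.1737]
orientation: [-2.359, -0.22, 0.092]
force: [-0.8, -0.3, 1.2]
grip_width: 0.353
finger_force: 0.0
```

Run:
```python
from plan import *
s=manip.sense();print(s["time"],s["tcp_pos"],s["joint_pos"].round(2),s["force"].round(2))
Rt=toolR(.8);z=Rt.as_matrix()[:,2]
print(cmd(handle(0)-.006*z,Rt))
for n in ("wrist","side"): cv2.imwrite(f"pics/{n}1.png",snapshot(n)[:,:,::-1])
from fit import proj
print([(q,np.round(d["position"],1),proj("wrist",handle(0,.045)),d["score"]) for q in["handle_mid"] for d in tip_of(q,"wrist")[:2]])
```

```text
2.825 [0.58591156 0.06161756 0.17371516] [-0.34  0.7   1.39  0.65  1.52  0.85] [-0.81 -0.31  1.2 ]
(array([0.004, 0.009, 0.684]), array([-0.007,  0.003, -0.   ]))
[('handle_mid', array([256.8, 309. ]), array([283.24318063, 221.99030724]), 0.67), ('handle_mid', array([278.6, 219.6]), array([283.24318063, 221.99030724]), 0.58)]
```

View pics/wrist1.png

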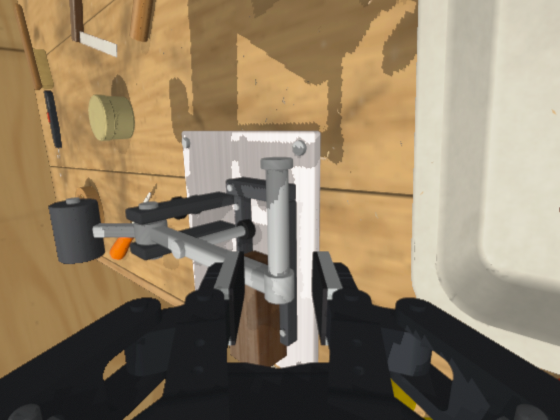

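The wrist view shows the handle bar between the fingers at column ≈279, with its middle at (279,222) against a predicted (283,222). The approach is aligned, so I'll slide over the bar and close to a cage.

Emit:
move_arm(
  commands=[30,0,0.01,0.3,0,0,0,30,0,0.01,0.6,0,0,0,30,0,0.01,0.68,0,0,0,24,0,0.01,0.68,0,0,0,20,0,0.01,0.68,0,0,0,17,0,0.01,0.68,0,0,0,17,0,0.01,0.68,0,0,0],
  force=20,
)

```text
time: 3.85
tcp_pos: [0.5768, 0.117, 0.1164]
orientation: [-2.359, -0.221, 0.087]
force: [0.0, -0.3, 0.0]
grip_width: 0.203
finger_force: 0.0
```

```bash
cat > st.py <<'E'
from plan import *
import sys
# usage: st.py thetas... -> cmd for each, from the present pose
s=manip.sense();Rt=toolR(.8);M=Rt.as_matrix()
d=M.T@s["force"]
print("t",s["time"],"F tool",d.round(2),"pos tool err",(M.T@(s["tcp_pos"]-handle(0))*1e3).round(1),"grip",s["grip_width"]*85.4,s["finger_force"],"j",s["joint_pos"].round(2))
for th in map(float,sys.argv[1:]): print(th,*cmd(handle(th)-.006*M[:,2],Rt))
E
python3 st.py 0 .05 .1 .15 .2
```

```text
t 3.85 F tool [-0.02  0.23 -0.26] pos tool err [ 1.  -1.1 -7.8] grip 17.35821368485668 0.0 j [-0.26  0.75  1.49  0.7   1.36  0.81]
0.0 [-0.008  0.009  0.015] [-0.006 -0.003  0.004]
0.05 [-0.008 -0.045 -0.037] [-0.006 -0.003  0.004]
0.1 [-0.008 -0.101 -0.087] [-0.006 -0.003  0.004]
0.15 [-0.007 -0.16  -0.133] [-0.006 -0.003  0.004]
0.2 [-0.007 -0.221 -0.177] [-0.006 -0.003  0.004]
```

```bash
python3 st.py .02 .05 .08 .11 .14 .17 .20 .23 .26 .29 .32 .35
```

```text
t 3.85 F tool [-0.02  0.23 -0.26] pos tool err [ 1.  -1.1 -7.8] grip 17.35821368485668 0.0 j [-0.26  0.75  1.49  0.7   1.36  0.81]
0.02 [-0.008 -0.012 -0.006] [-0.006 -0.003  0.004]
0.05 [-0.008 -0.045 -0.037] [-0.006 -0.003  0.004]
0.08 [-0.008 -0.078 -0.067] [-0.006 -0.003  0.004]
0.11 [-0.008 -0.113 -0.096] [-0.006 -0.003  0.004]
0.14 [-0.007 -0.148 -0.124] [-0.006 -0.003  0.004]
0.17 [-0.007 -0.184 -0.151] [-0.006 -0.003  0.004]
0.2 [-0.007 -0.221 -0.177] [-0.006 -0.003  0.004]
0.23 [-0.007 -0.258 -0.202] [-0.006 -0.003  0.004]
0.26 [-0.007 -0.297 -0.225] [-0.006 -0.003  0.004]
0.29 [-0.007 -0.336 -0.248] [-0.006 -0.003  0.004]
0.32 [-0.007 -0.375 -0.269] [-0.006 -0.003  0.004]
0.35 [-0.007 -0.416 -0.289] [-0.006 -0.003  0.004]
```

Emit:
move_arm(
  commands=[17,0,-0.012,-0.006,0,0,0,17,0,-0.045,-0.037,0,0,0,17,0,-0.078,-0.067,0,0,0,17,0,-0.113,-0.096,0,0,0,17,0,-0.148,-0.124,0,0,0,17,0,-0.184,-0.151,0,0,0],
)

```text
time: 4.6
tcp_pos: [0.5762, 0.1199, 0.1449]
orientation: [-2.36, -0.221, 0.087]
force: [0.5, -4.0, -0.6]
grip_width: 0.197
finger_force: 1.9
```

```bash
python3 st.py .17 .20 .23 .26 .29 .32 .35 .38 .41 .44 .47
```

```text
t 4.6 F tool [-0.22  3.29 -2.38] pos tool err [  0.9 -23.1 -26.2] grip 16.838202583465737 1.9361677765846252 j [-0.25  0.71  1.47  0.7   1.4   0.85]
0.17 [-0.007 -0.     0.001] [-0.005 -0.003  0.004]
0.2 [-0.007 -0.037 -0.025] [-0.005 -0.003  0.004]
0.23 [-0.007 -0.074 -0.049] [-0.005 -0.003  0.004]
0.26 [-0.007 -0.113 -0.073] [-0.005 -0.003  0.004]
0.29 [-0.007 -0.152 -0.096] [-0.005 -0.003  0.004]
0.32 [-0.007 -0.191 -0.117] [-0.005 -0.003  0.004]
0.35 [-0.007 -0.232 -0.137] [-0.005 -0.003  0.004]
0.38 [-0.007 -0.272 -0.156] [-0.005 -0.003  0.004]
0.41 [-0.007 -0.314 -0.173] [-0.005 -0.003  0.004]
0.44 [-0.007 -0.356 -0.19 ] [-0.005 -0.003  0.004]
0.47 [-0.006 -0.398 -0.205] [-0.005 -0.003  0.004]
```

Emit:
move_arm(
  commands=[17,0,-0.037,-0.025,0,0,0,17,0,-0.074,-0.049,0,0,0,17,0,-0.113,-0.073,0,0,0,17,0,-0.152,-0.096,0,0,0,17,0,-0.191,-0.117,0,0,0,17,0,-0.232,-0.137,0,0,0,17,0,-0.272,-0.156,0,0,0,17,0,-0.314,-0.173,0,0,0],
)

```text
time: 5.6
tcp_pos: [0.5734, 0.133, 0.1859]
orientation: [-2.358, -0.221, 0.089]
force: [0.2, -1.6, -0.2]
grip_width: 0.204
finger_force: 0.7
```

```bash
python3 st.py .41 .43 .45 .47 .49 .51 .53 .55 .57 .59 .61 .63 .65
```

```text
t 5.6 F tool [-0.12  1.3  -0.92] pos tool err [  0.5 -61.2 -46.3] grip 17.461103135776604 0.6614606268703938 j [-0.23  0.65  1.46  0.7   1.45  0.91]
0.41 [-0.005  0.005 -0.006] [-0.008 -0.     0.003]
0.43 [-0.005 -0.023 -0.017] [-0.008 -0.     0.003]
0.45 [-0.004 -0.051 -0.028] [-0.008 -0.     0.003]
0.47 [-0.004 -0.08  -0.038] [-0.008 -0.     0.003]
0.49 [-0.004 -0.108 -0.047] [-0.008 -0.     0.003]
0.51 [-0.004 -0.137 -0.056] [-0.008 -0.     0.003]
0.53 [-0.004 -0.166 -0.064] [-0.008 -0.     0.003]
0.55 [-0.004 -0.195 -0.072] [-0.008 -0.     0.003]
0.57 [-0.004 -0.224 -0.079] [-0.008 -0.     0.003]
0.59 [-0.004 -0.253 -0.085] [-0.008 -0.     0.003]
0.61 [-0.004 -0.283 -0.091] [-0.008 -0.     0.003]
0.63 [-0.004 -0.312 -0.096] [-0.008 -0.     0.003]
0.65 [-0.004 -0.342 -0.101] [-0.008 -0.     0.003]
```

Emit:
move_arm(
  commands=[17,0,-0.023,-0.017,0,0,0,17,0,-0.051,-0.028,0,0,0,17,0,-0.08,-0.038,0,0,0,17,0,-0.108,-0.047,0,0,0,17,0,-0.137,-0.056,0,0,0,17,0,-0.166,-0.064,0,0,0,17,0,-0.195,-0.072,0,0,0],
)

```text
time: 6.48
tcp_pos: [0.5714, 0.1434, 0.2083]
orientation: [-2.358, -0.221, 0.088]
force: [-0.0, -1.7, 0.3]
grip_width: 0.195
finger_force: 0.3
```

```bash
python3 st.py .55 .57 .59 .61 .63 .65 .67 .69 .71 .73 .75 .77 .79
```

```text
t 6.475 F tool [-0.34  1.03 -1.38] pos tool err [  0.6 -84.5 -55. ] grip 16.69346395385979 0.3105187229812145 j [-0.22  0.62  1.44  0.7   1.47  0.95]
0.55 [-0.005 -0.001  0.   ] [-0.008 -0.001  0.004]
0.57 [-0.005 -0.03  -0.007] [-0.008 -0.001  0.004]
0.59 [-0.005 -0.06  -0.013] [-0.008 -0.001  0.004]
0.61 [-0.005 -0.089 -0.019] [-0.008 -0.001  0.004]
0.63 [-0.005 -0.118 -0.024] [-0.008 -0.001  0.004]
0.65 [-0.005 -0.148 -0.029] [-0.008 -0.001  0.004]
0.67 [-0.004 -0.178 -0.033] [-0.008 -0.001  0.004]
0.69 [-0.004 -0.208 -0.037] [-0.008 -0.001  0.004]
0.71 [-0.004 -0.237 -0.04 ] [-0.008 -0.001  0.004]
0.73 [-0.004 -0.267 -0.042] [-0.008 -0.001  0.004]
0.75 [-0.004 -0.297 -0.044] [-0.008 -0.001  0.004]
0.77 [-0.004 -0.327 -0.045] [-0.008 -0.001  0.004]
0.79 [-0.004 -0.357 -0.045] [-0.008 -0.001  0.004]
```

Emit:
move_arm(
  commands=[16,0,-0.03,-0.007,0,0,0,16,0,-0.06,-0.013,0,0,0,16,0,-0.089,-0.019,0,0,0,16,0,-0.118,-0.024,0,0,0,16,0,-0.148,-0.029,0,0,0,16,0,-0.178,-0.033,0,0,0],
)

```text
time: 7.22
tcp_pos: [0.5691, 0.1557, 0.2261]
orientation: [-2.358, -0.221, 0.088]
force: [-1.1, -0.1, 0.7]
grip_width: 0.189
finger_force: 0.1
```

```bash
python3 st.py .67 .69 .71 .73 .75 .77 .79 .81 .83 .85 .87 .89 .91
```

```text
t 7.225 F tool [-1.13 -0.54 -0.38] pos tool err [   0.5 -105.8  -59.1] grip 16.169172216003844 0.06433340488001704 j [-0.2   0.59  1.44  0.71  1.49  0.99]
0.67 [-0.004 -0.    -0.   ] [-0.008 -0.001  0.003]
0.69 [-0.004 -0.03  -0.004] [-0.008 -0.001  0.003]
0.71 [-0.004 -0.06  -0.007] [-0.008 -0.001  0.003]
0.73 [-0.004 -0.09  -0.009] [-0.008 -0.001  0.003]
0.75 [-0.004 -0.12  -0.011] [-0.008 -0.001  0.003]
0.77 [-0.004 -0.15  -0.012] [-0.008 -0.001  0.003]
0.79 [-0.004 -0.18  -0.012] [-0.008 -0.001  0.003]
0.81 [-0.004 -0.21  -0.012] [-0.008 -0.001  0.003]
0.83 [-0.004 -0.24  -0.011] [-0.008 -0.001  0.003]
0.85 [-0.004 -0.27  -0.01 ] [-0.008 -0.001  0.003]
0.87 [-0.004 -0.299 -0.008] [-0.008 -0.001  0.003]
0.89 [-0.004 -0.329 -0.006] [-0.008 -0.001  0.003]
0.91 [-0.004 -0.359 -0.002] [-0.008 -0.001  0.003]
```

Emit:
move_arm(
  commands=[16,0,-0.03,-0.004,0,0,0,16,0,-0.06,-0.007,0,0,0,16,0,-0.09,-0.009,0,0,0,16,0,-0.12,-0.011,0,0,0,16,0,-0.15,-0.012,0,0,0,16,0,-0.18,-0.012,0,0,0,16,0,-0.21,-0.012,0,0,0,16,0,-0.24,-0.011,0,0,0,16,0,-0.24,-0.011,0,0,0],
)

```text
time: 8.35
tcp_pos: [0.5654, 0.1751, 0.2472]
orientation: [-2.358, -0.222, 0.088]
force: [-0.4, 0.6, -0.3]
grip_width: 0.188
finger_force: 0.2
```

```bash
python3 st.py .83 .85 .87 .89 .91 .93 .95 .97 .99
```

```text
t 8.35 F tool [-0.24 -0.25  0.68] pos tool err [   0.5 -134.7  -60.5] grip 16.037535905259396 0.2380119077861309 j [-0.17  0.56  1.43  0.72  1.5   1.03]
0.83 [-0.004  0.001 -0.001] [-0.007 -0.001  0.004]
0.85 [-0.004 -0.029  0.001] [-0.007 -0.001  0.004]
0.87 [-0.004 -0.059  0.003] [-0.007 -0.001  0.004]
0.89 [-0.004 -0.089  0.005] [-0.007 -0.001  0.004]
0.91 [-0.004 -0.119  0.008] [-0.007 -0.001  0.004]
0.93 [-0.004 -0.148  0.012] [-0.007 -0.001  0.004]
0.95 [-0.004 -0.178  0.016] [-0.007 -0.001  0.004]
0.97 [-0.003 -0.208  0.021] [-0.007 -0.001  0.004]
0.99 [-0.003 -0.237  0.027] [-0.007 -0.001  0.004]
```

Emit:
move_arm(
  commands=[16,0,-0.029,0.001,0,0,0,16,0,-0.059,0.003,0,0,0,16,0,-0.089,0.005,0,0,0,16,0,-0.119,0.008,0,0,0,16,0,-0.148,0.012,0,0,0,16,0,-0.148,0.012,0,0,0],
)

```text
time: 9.1
tcp_pos: [0.5628, 0.1886, 0.2586]
orientation: [-2.358, -0.222, 0.088]
force: [-0.3, 0.3, 0.6]
grip_width: 0.183
finger_force: 0.4
```

```bash
python3 st.py .93 .945 .96 .975 .99 1.005 1.02 1.035 1.05
```

```text
t 9.1 F tool [-0.22 -0.67 -0.16] pos tool err [   0.5 -152.4  -59.1] grip 15.62496946201677 0.3521129675209522 j [-0.14  0.55  1.42  0.73  1.5   1.06]
0.93 [-0.004 -0.    -0.   ] [-0.007 -0.001  0.005]
0.945 [-0.004 -0.022  0.003] [-0.007 -0.001  0.005]
0.96 [-0.004 -0.045  0.007] [-0.007 -0.001  0.005]
0.975 [-0.004 -0.067  0.01 ] [-0.007 -0.001  0.005]
0.99 [-0.004 -0.089  0.015] [-0.007 -0.001  0.005]
1.005 [-0.004 -0.111  0.019] [-0.007 -0.001  0.005]
1.02 [-0.004 -0.133  0.024] [-0.007 -0.001  0.005]
1.035 [-0.003 -0.155  0.029] [-0.007 -0.001  0.005]
1.05 [-0.003 -0.177  0.035] [-0.007 -0.001  0.005]
```

Emit:
move_arm(
  commands=[17,0,0,0,0,0,0,18,0,0,0,0,0,0,19,0,0,0,0,0,0,20,0,0,0,0,0,0,20,0,-0.022,0.003,0,0,0,20,0,-0.045,0.007,0,0,0,20,0,-0.067,0.01,0,0,0,20,0,-0.067,0.01,0,0,0],
)

```text
time: 10.1
tcp_pos: [0.5616, 0.195, 0.2634]
orientation: [-2.358, -0.222, 0.088]
force: [-0.8, 0.9, 0.6]
grip_width: 0.235
finger_force: 0.5
```

```bash
python3 st.py .975 .985 1. 1.015 1.03 1.045
```

```text
t 10.1 F tool [-0.63 -1.13  0.31] pos tool err [   0.4 -160.5  -57.9] grip 20.02900760167861 0.45308290980756283 j [-0.13  0.54  1.42  0.73  1.5   1.07]
0.975 [-0.004  0.     0.001] [-0.007 -0.001  0.005]
0.985 [-0.004 -0.015  0.003] [-0.007 -0.001  0.005]
1.0 [-0.004 -0.037  0.008] [-0.007 -0.001  0.005]
1.015 [-0.004 -0.059  0.012] [-0.007 -0.001  0.005]
1.03 [-0.004 -0.081  0.017] [-0.007 -0.001  0.005]
1.045 [-0.003 -0.102  0.023] [-0.007 -0.001  0.005]
```

Emit:
move_arm(
  commands=[20,0,-0.015,0.003,0,0,0,20,0,-0.037,0.008,0,0,0,20,0,-0.059,0.012,0,0,0,20,0,-0.059,0.012,0,0,0],
)

```text
time: 10.6
tcp_pos: [0.5605, 0.201, 0.2672]
orientation: [-2.358, -0.222, 0.088]
force: [0.3, 1.4, 1.3]
grip_width: 0.233
finger_force: 0.5
```

```bash
python3 st.py 1.03 1.045 1.06 1.075 1.09 1.105
```

```text
t 10.6 F tool [ 0.6  -1.85  0.04] pos tool err [   0.4 -167.5  -56.4] grip 19.93872401712808 0.5069979093968868 j [-0.12  0.53  1.42  0.73  1.5   1.09]
1.03 [-0.004 -0.022  0.005] [-0.007 -0.001  0.004]
1.045 [-0.004 -0.044  0.01 ] [-0.007 -0.001  0.004]
1.06 [-0.004 -0.066  0.016] [-0.007 -0.001  0.004]
1.075 [-0.004 -0.087  0.022] [-0.007 -0.001  0.004]
1.09 [-0.003 -0.109  0.028] [-0.007 -0.001  0.004]
1.105 [-0.003 -0.13   0.035] [-0.007 -0.001  0.004]
```

Emit:
move_arm(
  commands=[20,0,-0.022,0.005,0,0,0,20,0,-0.044,0.01,0,0,0,20,0,-0.055,0.013,0,0,0,20,0,-0.055,0.013,0,0,0],
)

```text
time: 11.1
tcp_pos: [0.5594, 0.2066, 0.2706]
orientation: [-2.359, -0.222, 0.088]
force: [-0.2, 1.3, 0.9]
grip_width: 0.238
finger_force: 0.5
```

Emit:
move_arm(
  commands=[20,0,-0.022,0.007,0,0,0,20,0,-0.044,0.013,0,0,0,20,0,-0.055,0.016,0,0,0,20,0,-0.055,0.016,0,0,0],
)

```text
time: 11.6
tcp_pos: [0.5583, 0.2125, 0.2739]
orientation: [-2.358, -0.222, 0.088]
force: [0.0, 0.2, 1.3]
grip_width: 0.235
finger_force: 0.6
```

```bash
python3 st.py 1.1 1.115 1.13 1.145
```

```text
t 11.6 F tool [ 0.08 -1.07 -0.82] pos tool err [   0.4 -180.6  -53. ] grip 20.058003098584418 0.5935702845454216 j [-0.1   0.52  1.42  0.74  1.5   1.11]
1.1 [-0.003 -0.014  0.004] [-0.007 -0.001  0.004]
1.115 [-0.003 -0.036  0.011] [-0.007 -0.001  0.004]
1.13 [-0.003 -0.057  0.018] [-0.007 -0.001  0.004]
1.145 [-0.003 -0.078  0.026] [-0.007 -0.001  0.004]
```

Emit:
move_arm(
  commands=[20,0,-0.014,0.004,0,0,0,20,0,-0.036,0.011,0,0,0,20,0,-0.057,0.018,0,0,0,20,0,-0.057,0.018,0,0,0],
)

```text
time: 12.1
tcp_pos: [0.5571, 0.2189, 0.2772]
orientation: [-2.358, -0.222, 0.088]
force: [-0.4, 0.9, -0.3]
grip_width: 0.236
finger_force: 0.7
```

Emit:
move_arm(
  commands=[20,0,-0.021,0.008,0,0,0,20,0,-0.042,0.016,0,0,0,20,0,-0.055,0.022,0,0,0,20,0,-0.055,0.022,0,0,0],
)

```text
time: 12.6
tcp_pos: [0.5558, 0.2253, 0.2798]
orientation: [-2.358, -0.222, 0.088]
force: [-0.2, 1.4, -0.3]
grip_width: 0.234
finger_force: 0.7
```

```bash
python3 st.py 1.17 1.185 1.2 1.215 1.23
```

```text
t 12.6 F tool [ 0.05 -0.84  1.19] pos tool err [   0.3 -194.   -48.3] grip 19.979558874107383 0.7150876522064209 j [-0.08  0.52  1.41  0.74  1.49  1.13]
1.17 [-0.003 -0.001 -0.001] [-0.007 -0.001  0.004]
1.185 [-0.003 -0.022  0.007] [-0.007 -0.001  0.004]
1.2 [-0.003 -0.043  0.016] [-0.007 -0.001  0.004]
1.215 [-0.003 -0.064  0.025] [-0.007 -0.001  0.004]
1.23 [-0.003 -0.084  0.034] [-0.007 -0.001  0.004]
```

Emit:
move_arm(
  commands=[20,0,-0.022,0.007,0,0,0,20,0,-0.043,0.016,0,0,0,20,0,-0.055,0.021,0,0,0,20,0,-0.055,0.021,0,0,0],
)

```text
time: 13.1
tcp_pos: [0.5547, 0.2316, 0.2826]
orientation: [-2.358, -0.222, 0.088]
force: [0.2, 1.5, 0.4]
grip_width: 0.23
finger_force: 0.7
```

Emit:
move_arm(
  commands=[20,0,-0.02,0.01,0,0,0,20,0,-0.042,0.02,0,0,0,20,0,-0.055,0.026,0,0,0,20,0,-0.055,0.026,0,0,0],
)

```text
time: 13.6
tcp_pos: [0.5534, 0.2385, 0.285]
orientation: [-2.358, -0.222, 0.088]
force: [-0.4, 1.4, 0.8]
grip_width: 0.232
finger_force: 0.8
```

```bash
python3 st.py 1.25 1.265 1.28 1.295
```

```text
t 13.6 F tool [-0.08 -1.65  0.43] pos tool err [   0.3 -207.3  -42.6] grip 19.78837797371355 0.7744118012487888 j [-0.06  0.51  1.41  0.75  1.49  1.15]
1.25 [-0.003 -0.001 -0.   ] [-0.007 -0.     0.004]
1.265 [-0.003 -0.021  0.01 ] [-0.007 -0.     0.004]
1.28 [-0.003 -0.041  0.02 ] [-0.007 -0.     0.004]
1.295 [-0.003 -0.061  0.03 ] [-0.007 -0.     0.004]
```

Emit:
move_arm(
  commands=[20,0,-0.021,0.01,0,0,0,20,0,-0.041,0.02,0,0,0,20,0,-0.055,0.027,0,0,0,20,0,-0.055,0.027,0,0,0],
)

```text
time: 14.1
tcp_pos: [0.5521, 0.2451, 0.2872]
orientation: [-2.359, -0.222, 0.088]
force: [-0.1, 0.3, -0.6]
grip_width: 0.235
finger_force: 0.0
```

Finger force dropped to 0, so the arm has left the leading finger and sits on the rest at about 1.29 rad. Checking.

Emit:
move_arm(
  commands=[20,0,0,0,0,0,0,24,0,0,0,0,0,0,30,0,0,0,0,0,0,34,0,0,0,0,0,0],
)

```text
time: 14.6
tcp_pos: [0.5521, 0.2451, 0.2872]
orientation: [-2.359, -0.221, 0.088]
force: [0.2, -0.2, 0.2]
grip_width: 0.396
finger_force: 0.0
```

Run:
```python
from plan import *
from fit import proj
s=manip.sense();print(s["finger_force"],s["force"].round(2),s["tcp_pos"])
for n in("side","wrist"):
  im=snapshot(n);cv2.imwrite(f"pics/{n}2.png",im[:,:,::-1])
  print(n,[(np.round(d["position"],1),round(d["score"],2)) for d in tip_of("handle_mid",n)[:2]],[proj(n,handle(t,.045)).round(1) for t in(1.26,1.3,1.34)])
```

```text
0.0 [ 0.22 -0.17  0.22] [0.5521405  0.24508598 0.28720576]
side [(array([287.9, 115.3]), 0.96)] [array([285.4, 112.2]), array([284.2, 111.6]), array([282.9, 111.2])]
wrist [(array([279.2, 288.8]), 0.6)] [array([292.5, 287.2]), array([276. , 283.1]), array([260.6, 279. ])]
```

View pics/wrist2.png

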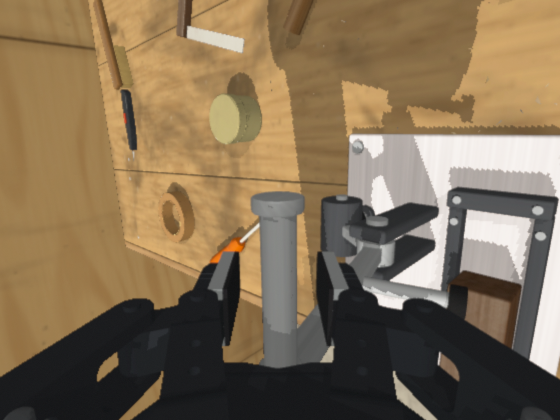

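The arm stands open by itself: the handle is centred between the fingers at column ≈279 with gaps on both sides, the counterweight is down, and the network's handle position matches θ≈1.29. Retracting.

Emit:
move_arm(
  commands=[34,0,0,-0.15,0,0,0,34,0,0,-0.4,0,0,0,34,0,0,-0.7,0,0,0,34,0,0,-0.9,0,0,0,0,0,0,-0.9,0,0,0],
)

```text
time: 15.42
tcp_pos: [0.5669, 0.1693, 0.3662]
orientation: [-2.36, -0.221, 0.083]
force: [0.4, 0.9, -0.5]
grip_width: 0.194
finger_force: 0.0
```

```bash
cat > pt.py <<'E'
from plan import *
import sys
# usage: pt.py x y z (jig frame) [tilt from vertical] -> command to put TCP there, tool down
x,y,z=map(float,sys.argv[1:4]);s=manip.sense()
Rt=toolR(np.pi/2)
f=Rj.inv().apply(s["force"]);p=Rj.inv().apply(s["tcp_pos"]-[V[0],V[1],0])
print("t",s["time"],"jig pos",p.round(4),"F jig",f.round(2),"j",s["joint_pos"].round(2),s["finger_force"])
print(*cmd(jw(V,(x,y,z)),Rt))
E
python3 pt.py -.18 0 .3
```

```text
t 15.425 jig pos [ 0.0429 -0.0615  0.3662] F jig [ 0.56  0.78 -0.55] j [-0.17  0.47  1.25  0.72  1.71  1.21] 0.0
[-1.861  0.013  0.744] [-1.546 -0.01   0.002]
```

Emit:
move_arm(
  commands=[0,-0.4,0,0,-0.3,0,0,0,-0.8,0,0,-0.6,0,0,0,-1,0,0,-0.9,0,0,0,-1,0,0,-0.9,0,0],
)

```text
time: 15.92
tcp_pos: [0.4465, 0.1502, 0.3656]
orientation: [-2.805, -0.268, 0.038]
force: [0.4, 0.3, -0.4]
grip_width: -0.0
finger_force: 0.0
```

```bash
python3 pt.py -.19 0 .25
```

```text
t 15.925 jig pos [-0.079  -0.058   0.3656] F jig [ 0.45  0.2  -0.43] j [-0.04  0.17  1.49  0.32  1.55  1.32] 0.0
[-0.927 -0.157  1.064] [-0.648 -0.007  0.01 ]
```

Emit:
move_arm(
  commands=[0,-0.4,0,0.2,-0.3,0,0,0,-0.8,-0.1,0.5,-0.65,0,0,0,-0.93,-0.16,0.9,-0.65,0,0,0,-0.93,-0.16,1,-0.65,0,0],
)

```text
time: 16.42
tcp_pos: [0.3261, 0.1842, 0.254]
orientation: [-3.127, -0.296, 0.007]
force: [0.5, -1.1, 0.2]
grip_width: 0.008
finger_force: 0.0
```

```bash
python3 - <<'E'
from plan import *
from fit import proj
from scipy.optimize import least_squares
snapshot("side");cv2.imwrite("pics/top3.png",snapshot("top")[:,:,::-1])
o={n:[(np.round(d["position"],1).tolist(),round(d["score"],2)) for d in tip_of("block_mid",n)[:2]] for n in("side","top")};print(o)
b=least_squares(lambda b:np.concatenate([proj(n,jw(V,(b[0],b[1],.0345)))-o[n][0][0] for n in o if o[n]]),[-.09,0]);print(b.x,b.fun)
E
python3 pt.py -.172 0 .16;python3 pt.py -.172 0 .06
```

```text
{'side': [([292.4, 249.5], 0.73), ([362.6, 252.9], 0.6)], 'top': [([324.7, 282.8], 0.68)]}
[-0.02927165  0.00935854] [ 34.83990371   1.89132454 -12.53867117 -32.99024408]
t 16.625 jig pos [-0.1875 -0.0041  0.2571] F jig [ 0.69 -0.5  -0.46] j [ 0.3   0.06  1.88 -0.    1.19  1.69] 0.0
[ 0.127 -0.034  0.809] [-0.    -0.004 -0.001]
t 16.625 jig pos [-0.1875 -0.0041  0.2571] F jig [ 0.69 -0.5  -0.46] j [ 0.3   0.06  1.88 -0.    1.19  1.69] 0.0
[ 0.126 -0.034  1.642] [-0.    -0.004 -0.001]
```

Emit:
move_arm(
  commands=[0,0.05,-0.03,0.4,0,0,0,0,0.1,-0.03,0.8,0,0,0,0,0.1,-0.03,0.9,0,0,0,0,0.1,-0.03,0.9,0,0,0],
)

```text
time: 17.12
tcp_pos: [0.3404, 0.1889, 0.1491]
orientation: [3.128, 0.291, 0.002]
force: [0.3, 0.7, -0.2]
grip_width: 0.004
finger_force: 0.0
```

```bash
python3 pt.py -.175 -.001 .058
python3 - <<'E'
from h import *
cv2.imwrite("pics/wrist3.png",snapshot("wrist")[:,:,::-1])
E
```

```text
t 17.125 jig pos [-0.1761 -0.0004  0.1491] F jig [ 0.48  0.66 -0.21] j [ 0.31  0.24  2.03 -0.    0.88  1.7 ] 0.0
[0.008 0.004 0.759] [ 0.001 -0.003 -0.001]
```

View pics/wrist3.png

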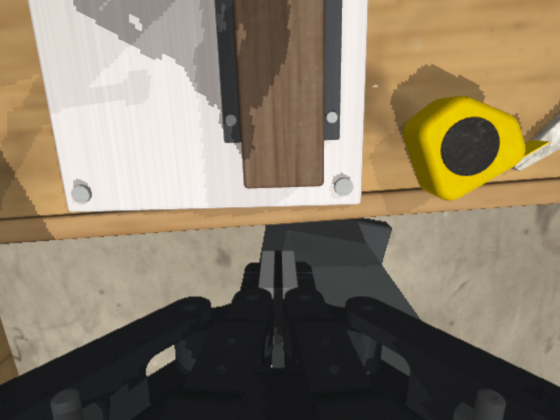

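The wrist view shows the block's near end at row ≈187, columns 243–323 (centre 283). The closed fingers are behind it at column ≈278, and the tape is well to the side at (465,145). Descending.

Emit:
move_arm(
  commands=[0,0,0,0.3,0,0,0,0,0,0,0.6,0,0,0,0,0,0,0.76,0,0,0,0,0,0,0.76,0,0,0],
)

```text
time: 17.68
tcp_pos: [0.3402, 0.1893, 0.0578]
orientation: [3.128, 0.292, 0.003]
force: [-0.3, -0.1, 0.2]
grip_width: 0.002
finger_force: 0.0
```

```bash
python3 pt.py -.1 -.001 .058
```

```text
t 17.675 jig pos [-0.1762 -0.      0.0578] F jig [-0.29 -0.05  0.18] j [ 0.31  0.42  2.12 -0.    0.6   1.7 ] 0.0
[ 0.635  0.009 -0.   ] [ 0.001 -0.004  0.002]
```

Emit:
move_arm(
  commands=[0,0.04,0,0,0,0,0,0,0.07,0,0,0,0,0,0,0.1,0,0,0,0,0,0,0.13,0,0,0,0,0,0,0.17,0,0,0,0,0,0,0.21,0,0,0,0,0,0,0.25,0,0,0,0,0,0,0.29,0,0,0,0,0,0,0.33,0,0,0,0,0,0,0.37,0,0,0,0,0,0,0.41,0,0,0,0,0,0,0.45,0,0,0,0,0],
)

```text
time: 19.18
tcp_pos: [0.3929, 0.1992, 0.0573]
orientation: [3.128, 0.293, 0.002]
force: [-1.1, -0.0, -0.4]
grip_width: 0.004
finger_force: 0.2
```

```bash
python3 pt.py -.1 -.001 .058
python3 - <<'E'
from plan import *
from fit import proj
snapshot("top")
print([(np.round(d["position"],1),round(d["score"],2)) for d in tip_of("block_mid","top")[:2]],[(x,proj("top",jw(V,(x,0,.0345))).round(1)) for x in(-.09,-.06,-.05,-.0275)])
E
```

```text
t 19.175 jig pos [-0.1226  0.      0.0573] F jig [-1.07  0.17 -0.44] j [ 0.3   0.48  1.99 -0.    0.67  1.68] 0.23883551359176636
[ 0.188  0.009 -0.005] [ 0.001 -0.003  0.002]
[(array([320.4, 260.8]), 0.65), (array([277.7, 241.8]), 0.47)] [(-0.09, array([323.1, 282. ])), (-0.06, array([320.2, 265.6])), (-0.05, array([319.2, 260.2])), (-0.0275, array([317., 248.]))]
```

Emit:
move_arm(
  commands=[0,0.025,0,0,0,0,0,0,0.05,0,0,0,0,0,0,0.075,0,0,0,0,0,0,0.1,0,0,0,0,0,0,0.12,0,0,0,0,0,0,0.135,0,0,0,0,0,0,0.135,0,0,0,0,0],
)

```text
time: 20.15
tcp_pos: [0.4088, 0.2022, 0.0574]
orientation: [3.128, 0.293, 0.003]
force: [0.9, -0.5, 1.1]
grip_width: -0.001
finger_force: 0.0
```

Emit:
move_arm(
  commands=[0,0.007,0,0,0,0,0,0,0.014,0,0,0,0,0,0,0.021,0,0,0,0,0,0,0.021,0,0,0,0,0],
)

```text
time: 20.65
tcp_pos: [0.4111, 0.2027, 0.0574]
orientation: [3.128, 0.293, 0.003]
force: [-0.5, -0.7, 1.1]
grip_width: -0.003
finger_force: 0.3
```

```bash
python3 pt.py -.1 -.001 .058
python3 - <<'E'
from plan import *
from fit import proj
snapshot("top")
print([(np.round(d["position"],1),round(d["score"],2)) for d in tip_of("block_mid","top")[:2]],[(x,proj("top",jw(V,(x,0,.0345))).round(1)) for x in(-.035,-.0275)])
E
```

```text
t 20.65 jig pos [-1.041e-01  1.000e-04  5.740e-02] F jig [-0.6  -0.56  1.09] j [ 0.29  0.5   1.94 -0.    0.7   1.68] 0.31974390149116516
[ 0.034  0.009 -0.005] [ 0.001 -0.003  0.002]
[(array([317.8, 251.1]), 0.91)] [(-0.035, array([317.8, 252. ])), (-0.0275, array([317., 248.]))]
```

Emit:
move_arm(
  commands=[0,0.007,0,0,0,0,0,0,0.014,0,0,0,0,0,0,0.021,0,0,0,0,0,0,0.021,0,0,0,0,0],
)

```text
time: 21.25
tcp_pos: [0.4137, 0.2031, 0.0574]
orientation: [3.128, 0.293, 0.003]
force: [-0.7, -0.4, -0.4]
grip_width: 0.001
finger_force: 0.3
```

Emit:
move_arm(
  commands=[0,0.004,0,0,0,0,0,0,0.008,0,0,0,0,0,0,0.008,0,0,0,0,0],
)

```text
time: 21.62
tcp_pos: [0.4145, 0.2033, 0.0574]
orientation: [3.128, 0.293, 0.003]
force: [-0.7, -0.3, 1.1]
grip_width: -0.001
finger_force: 0.4
```

Emit:
move_arm(
  commands=[0,0.004,0,0,0,0,0,0,0.008,0,0,0,0,0,0,0.008,0,0,0,0,0],
)

```text
time: 22.0
tcp_pos: [0.4155, 0.2035, 0.0574]
orientation: [3.128, 0.293, 0.003]
force: [0.0, -0.6, 0.2]
grip_width: -0.003
finger_force: 0.3
```

Emit:
move_arm(
  commands=[0,0.004,0,0,0,0,0,0,0.008,0,0,0,0,0,0,0.008,0,0,0,0,0],
)

```text
time: 22.38
tcp_pos: [0.4164, 0.2036, 0.0574]
orientation: [3.128, 0.293, 0.003]
force: [-2.0, 0.8, 0.1]
grip_width: 0.002
finger_force: 0.3
```

Emit:
move_arm(
  commands=[0,0.004,0,0,0,0,0,0,0.008,0,0,0,0,0,0,0.008,0,0,0,0,0],
)

```text
time: 22.75
tcp_pos: [0.4174, 0.2038, 0.0574]
orientation: [3.128, 0.293, 0.003]
force: [-1.2, 0.6, -0.5]
grip_width: 0.001
finger_force: 0.3
```

```bash
python3 pt.py -.1 -.001 .058
python3 - <<'E'
from plan import *
from fit import proj
im=snapshot("top")
print([(np.round(d["position"],1),round(d["score"],2)) for d in tip_of("block_mid","top")[:2]])
cv2.imwrite("pics/top4.png",cv2.resize(im[160:350,200:420,::-1],None,fx=3,fy=3))
E
```

```text
t 22.75 jig pos [-0.0977  0.0001  0.0574] F jig [-1.08  0.79 -0.53] j [ 0.29  0.51  1.93 -0.    0.7   1.67] 0.3055920278529811
[-0.019  0.009 -0.005] [ 0.001 -0.003  0.002]
[(array([315.8, 244.4]), 0.87), (array([277.2, 242.5]), 0.56)]
```

View pics/top4.png

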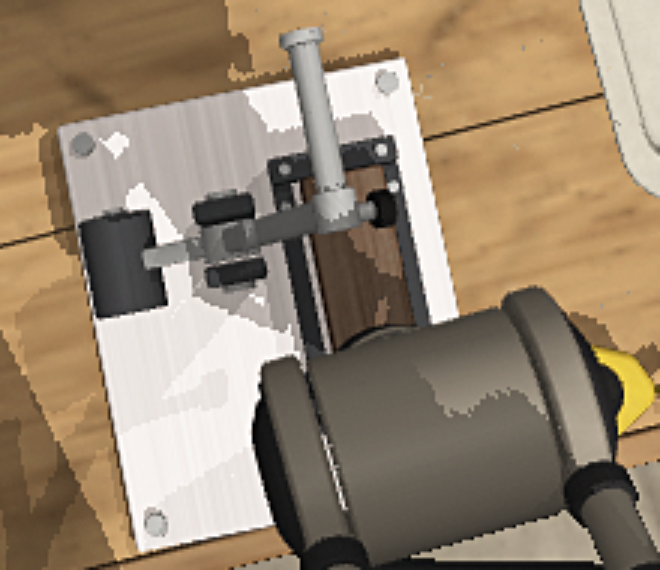

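The arm stands open and the block's far end is near the stop at crop (350,170). I'll keep feeling for contact in 0.7 mm steps.

Emit:
move_arm(
  commands=[0,0.003,0,0,0,0,0,0,0.006,0,0,0,0,0,0,0.006,0,0,0,0,0],
)

```text
time: 23.22
tcp_pos: [0.418, 0.2039, 0.0574]
orientation: [3.128, 0.293, 0.002]
force: [-0.8, -0.3, 0.5]
grip_width: 0.003
finger_force: 0.4
```

Emit:
move_arm(
  commands=[0,0.003,0,0,0,0,0,0,0.006,0,0,0,0,0,0,0.006,0,0,0,0,0],
)

```text
time: 23.6
tcp_pos: [0.4181, 0.204, 0.0573]
orientation: [3.127, 0.293, 0.0]
force: [-4.6, -0.9, 3.2]
grip_width: 0.003
finger_force: 2.1
```

Contact: force rose to 4.6 N and the TCP stalled. One small confirming step, then I'll back off and rise.

Emit:
move_arm(
  commands=[0,0.003,0,0,0,0,0,0,0.003,0,0,0,0,0],
)

```text
time: 23.85
tcp_pos: [0.4181, 0.204, 0.0573]
orientation: [3.127, 0.293, -0.001]
force: [-5.8, -0.8, 4.8]
grip_width: 0.005
finger_force: 2.8
```

Emit:
move_arm(
  commands=[0,-0.01,0,0,0,0,0,0,-0.06,0,0,0,0,0,0,-0.15,0,0,0,0,0,0,-0.25,0,-0.3,0,0,0,0,-0.35,0,-0.7,0,0,0,0,-0.35,0,-1,0,0,0,0,-0.35,0,-1,0,0,0],
)

```text
time: 24.72
tcp_pos: [0.3785, 0.1968, 0.1797]
orientation: [-3.127, -0.293, -0.012]
force: [-0.2, 0.5, 0.2]
grip_width: -0.0
finger_force: 0.0
```

Emit:
move_arm(
  commands=[0,-0.1,0,-0.4,0,0,0,0,-0.2,0,-0.8,0,0,0,0,-0.2,0,-0.8,0,0,0],
)

```text
time: 25.1
tcp_pos: [0.3544, 0.1923, 0.2752]
orientation: [-3.127, -0.293, -0.011]
force: [-0.2, 0.6, -1.1]
grip_width: 0.002
finger_force: 0.0
```

Run:
```python
from plan import *
from fit import proj
s=manip.sense();print(s["time"],s["tcp_pos"],s["force"].round(2))
im=snapshot("top");im2=snapshot("side")
print([(n,[(np.round(d["position"],1),round(d["score"],2)) for d in tip_of("block_mid",n)[:2]],proj(n,jw(V,(-.0275,0,.0345))).round(1)) for n in("top","side")])
a=cv2.resize(im[160:350,200:420,::-1],(400,345));b=cv2.resize(im2[80:330,200:440,::-1],(400,345))
cv2.imwrite("pics/fin.png",np.hstack([a,b]))
```

```text
25.1 [0.35436044 0.19226287 0.27520331] [-0.16  0.65 -1.12]
[('top', [(array([315.7, 247.5]), 0.83)], array([317., 248.])), ('side', [(array([329.4, 247. ]), 0.74)], array([327.4, 249.2]))]
```

View pics/fin.png

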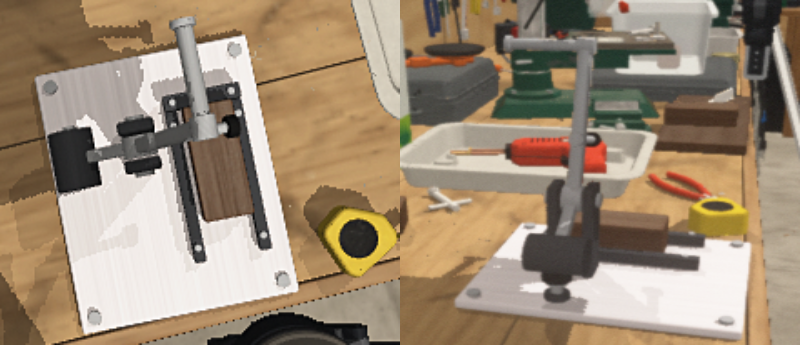

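The last picture shows the arm open on its rest. The block lies flat against the stop (top view 315.7,247.5, expected 317,248), the tape and chuck key are untouched, and the robot is clear of everything.

```bash
python3 -c "
from rig import job_done
print(job_done())"
```

```text
the job is handed in; nothing more can be done
None
```

I laid the hold-down arm open on its rest at about 1.29 rad and let go, then pushed the block home against the stop with about 6 N; the job is handed in at 25 s, but no verdict was returned.

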